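# Sort two puller screws on the thread-pitch gauge

### The arm

A 7-joint arm with a two-finger parallel gripper is mounted at the origin on the work surface. World frame = base frame: x ahead of the robot, y to its left, z up, the work surface at z = 0. Lengths are in m, angles in rad, forces in N, time in s.
With the tool pointing down it reaches from about 0.4 to 0.85 m from the base axis. Payload 4.5 kg.
Tool frame: the origin (TCP) lies at the very end of the fingers, on their centre line; the grasp point (between the pads) lies 19 mm behind it; z points along the fingers, y is the line along which they close (so a half turn about z gives the same grasp; the last joint's range is limited). The gripper opens to 88 mm and grips with 3 to 60 N. Pads are 18 mm wide; open, the fingers measure 123 mm over their backs; the gripper's body (75 mm by 187 mm) begins 45 mm behind the grasp point.
Start: joints at [-1.113, 0.689, -0.195, 1.565, 0.157, 0.902, -0.215], TCP at [0.257, 0.57, 0.239] pointing down, gripper open.
Joint ranges: [-3.01, 3.01], [-0.46, 2.08], [-1.47, 1.51], [0.13, 2.56], [-1, 4.14], [0.04, 2.09], [-2.66, 2.66]. Speed limits (rad/s): [2.57, 2.57, 3.14, 3.14, 3.14, 3.14, 3.14].

### API

Orientations are given as [roll, pitch, yaw] about the fixed x, y, z axes, in that order (R = Rz(yaw) Ry(pitch) Rx(roll)).
In Python, from plant import env, read_camera, calibration gives the robot as it stands.
- The arm moves only by the shell command python3 -m jog 'ROWS'. ROWS is JSON, one flat list of numbers, 5 for each row, row after row: the shift along the tool's x, y, z in mm, then the turn about the tool's z in rad, then the closure, from 0 (fully open) to 1 (shut). In form: [x, y, z, spin, jaw, x, y, z, spin, jaw, ...]. A call has 1 to 5 rows; each row shifts and turns the commanded pose from where the row before left it, along the tool's axes as they then stand; what a row does not reach is not made up. A row lasts 1/8 s, in which the tool goes at most 62.5 mm and 10.7 degrees, less where a joint would pass 70% of its speed; a pose out of reach is approached as far as the arm can. A call is refused whole if a number of a shift passes 62.5 or a number of a turn 0.188, either way. A call with a gripper value outside its range is refused whole. The fingers move at their own pace and stop on an object; the grip force is fixed at half the most. Time passes only in rows, so rows that do not move let the fingers close. It gives the time, the measured TCP pose, the force, the opening and the grip force at its end, in the units of the state.
- env.observe(): the state, without advancing time (a new reading comes with each control period).
- read_camera(name): name is "scene" or "side" or "wrist"; returns (picture, depth): 384x512x3 uint8, red, green, blue; 384x512 float32, m along the optical axis (not along the pixel's ray), 0 where there is no reading.
- calibration(name): a dict with "fov_y" (degrees; the focal length in pixels is half the picture's height over the tangent of half this angle, whatever the lens; pixels are square), "cx", "cy" (the principal point, pixels), "world_from_camera" (4x4, takes a point from camera to world coordinates). Camera axes: x right, y down, z forward; pixel columns grow to the right and rows downward; lengths in m; the calibration is good to about 2 mm. The wrist camera is an equidistant fisheye: a pixel r from the principal point sees the ray r / f radians off the axis. A picture is of the moment at which its call begins: read the wrist's pose just before it. calibration takes no time and is no camera call; for the wrist camera it gives the pose at the moment of the call.
- env.finish_job(): hands the job in; it is judged then, once.
The state is a dict: "time_s": time; "joint_positions": joint angles; "qd": joint speeds; "tau": joint torques, N m; "eef_pos": TCP position; "orientation": TCP orientation; "ft_force": force on the tool from outside, world axes, zero at the start; "wrist_torque": the same for the moment, N m; "grip_width": finger opening in m; "finger_force": force on a finger pad.
Only numpy, scipy, OpenCV 4.12 (cv2) and the standard library are available. Lean on these libraries where they do the work, as an engineer would, in place of code of your own. Each camera call takes 0.05 s, during which the arm holds its last target. There are 200 camera calls.

### The job

Sort the two threaded puller screws by thread pitch: lay the coarse-threaded screw in the coarse (red) notch of the gauge plate and the fine-threaded screw in the fine (blue) notch, each lying along its notch, centred and fully down in it. Leave both there at rest and let go.

Things in the scene. Friction and masses are not known exactly. Their poses are not given: they have to be found in the camera images.
- coarse_screw: Black puller screw, coarse thread (10 mm pitch), lying level on the bench, 136 mm long: shank 20 mm diameter, hex head 30 mm across flats at one end, round 30 mm thrust pad at the other; 0.25 to 0.4 kg. Origin on its axis at mid-shank (centre of mass within 10 mm), 15 mm above the bench; x runs along it to the head (55 to 71 mm; pad -65 to -55 mm). It may lie in the notch either way round.
- fine_screw: Brass-yellow puller screw with a fine thread (4 mm pitch); otherwise the same shape, size, weight, origin and axes as the coarse screw. A smooth silvery pin of the same shape, without a thread, lies near and is not part of the job.
- coarse_notch (a point): Red notch with 4 broad white teeth (10 mm pitch) on its floor, on a 90 x 190 x 6 mm white gauge plate fixed flat on the bench at any yaw. It is two ribs in line with 90-degree V cuts 40 mm wide, 25 to 34 mm either side of the middle: 50 mm free between them for fingers, down to teeth 13 mm high. Point: notch middle, on a seated screw's axis, 36 mm over the bench; rib tops 42 mm. x along the notch.
- fine_notch (a point): Blue notch with 12 narrow white teeth (4 mm pitch) on its floor, on the same gauge plate; same form, height and axes as the coarse notch, parallel to it and 110 mm from it, along its -y. V bottoms are 22 mm over the bench.
Mind the look-alikes: they are no part of the job. Of the things like the coarse_screw, leave any that is orange, pink or purple; of the rest the smaller one is meant.

How it is judged:
At the end, for the whole second after the job is handed in: Each screw rests in the notch of its own pitch: its origin within 15 mm (horizontally) of the notch's middle and within 5 mm of the seated height, its length within 10 degrees of the notch, at rest (under 20 mm/s) (horizontal distance between coarse_screw and coarse_notch below 0.015 m and z of coarse_screw in the frame of coarse_notch between -0.005 and 0.005 m and angle between the x axis of coarse_screw and the x axis of coarse_notch, either way round below 0.175 rad and linear speed of each of coarse_screw, fine_screw below 0.02 m/s and horizontal distance between fine_screw and fine_notch below 0.015 m and z of fine_screw in the frame of fine_notch between -0.005 and 0.005 m and angle between the x axis of fine_screw and the x axis of fine_notch, either way round below 0.175 rad); the robot touches nothing.
It also fails if it takes over 56 s, if anything falls off the work surface, if the arm or the gripper's body presses on something with over 40 N, if the wrist force passes 120 N, or if a joint passes its speed limit or range.

## Working session

There is one attempt and no reset: what is moved stays moved. The work goes in short steps, Python scripts to look and compute and a shell command to move; the robot and the scene stay as the last step left them, time stands still between calls to the robot, and variables do not carry over. Pictures are saved under pics/ and viewed, at most 10 in all, crops included, and the job is handed in when it is done.

```bash
mkdir -p pics; ls; python3 - <<'E'
from plant import env, read_camera, calibration
import cv2,numpy as np
o=env.observe();print(o['time_s'],o['eef_pos'],o['orientation'],o['grip_width'])
for n in ['scene','side','wrist']:
    c=calibration(n);print(n,c['fov_y'],c['cx'],c['cy'],np.round(c['world_from_camera'],3).tolist())
    p,d=read_camera(n);cv2.imwrite(f'pics/{n}0.png',p[:,:,::-1]);np.savez(f'{n}0.npz',p=p,d=d,T=c['world_from_camera'])
a=cv2.imread('pics/scene0.png');b=cv2.imread('pics/side0.png')
E
```

```text
pics
0.0 [0.25680588 0.56913683 0.23794594] [-3.13984343e+00  1.38909480e-04  2.71789267e+00] 0.0884118249476434
scene 54.07631113572348 259.82188939473843 191.07098177005668 [[0.326, 0.521, -0.789, 1.248], [0.946, -0.179, 0.272, -0.111], [0.001, -0.834, -0.551, 0.553], [0.0, 0.0, 0.0, 1.0]]
side 47.68924061204345 256.11647773398437 193.52295664649122 [[0.914, -0.199, 0.353, 0.127], [-0.405, -0.503, 0.763, -0.791], [0.026, -0.841, -0.541, 0.687], [0.0, 0.0, 0.0, 1.0]]
wrist 65.70646984690485 257.662754605219 196.4348059993891 [[0.411, 0.878, 0.245, 0.193], [0.912, -0.395, -0.114, 0.598], [-0.003, 0.27, -0.963, 0.384], [0.0, 0.0, 0.0, 1.0]]
```

View pics/scene0.png

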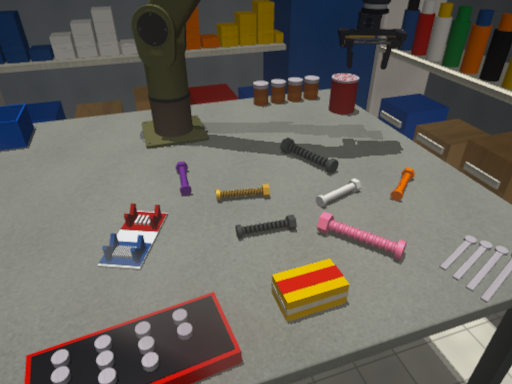

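View pics/side0.png

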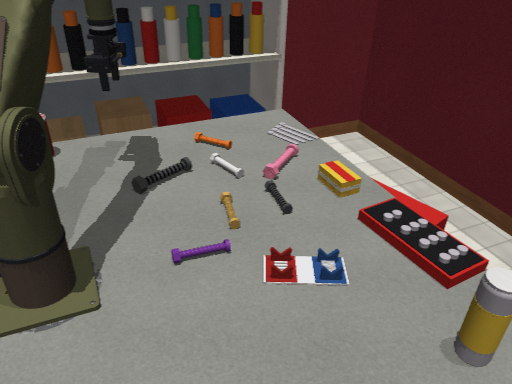

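The scene view shows black screws at (309,155) and (266,227), the brass one at (243,193), the pin at (339,192), and the plate at (135,238) with red at the top and blue at the bottom. Purple, pink and orange are decoys. Next I measure sizes, with an enlarged crop to confirm.

```bash
cat > h.py <<'E'
import numpy as np,cv2
from plant import env, read_camera, calibration
def grid(name,d,T,c):
    f=192/np.tan(np.radians(c['fov_y']/2)); v,u=np.mgrid[:384,:512].astype(float)
    x=u-c['cx'];y=v-c['cy']
    if name=='wrist':
        r=np.hypot(x,y)+1e-9;s=np.tan(r/f)/r
    else: s=1/f
    P=np.stack([x*s*d,y*s*d,d],-1)
    return P@T[:3,:3].T+T[:3,3]
def pca(X):
    m=X.mean(0);w,V=np.linalg.eigh(np.cov((X-m)[:,:2].T));a=V[:,1]
    t=(X-m)[:,:2]@a;s=(X-m)[:,:2]@V[:,0]
    mid=m[:2]+a*(t.max()+t.min())/2+V[:,0]*(s.max()+s.min())/2
    return mid,np.degrees(np.arctan2(a[1],a[0])),np.ptp(t),np.ptp(s),X[:,2].max()
E
python3 - <<'E'
from h import *
rois={'scene':dict(blackA=(275,132,345,178),blackB=(230,210,302,243),fine=(212,180,276,206),pin=(312,175,366,210),plateR=(118,200,172,233),plateB=(98,230,155,268)),
'side':dict(blackA=(130,155,195,192),blackB=(260,178,296,215),fine=(216,188,244,232),plateR=(264,244,298,282),plateB=(310,244,346,282))}
for n in rois:
    z=np.load(n+'0.npz');W=grid(n,z['d'],z['T'],calibration(n))
    hsv=cv2.cvtColor(z['p'],cv2.COLOR_RGB2HSV)
    for k,(a,b,c,d) in rois[n].items():
        m=np.zeros((384,512),bool);m[b:d,a:c]=1
        m&=z['d']>0; H,S,V=[hsv[...,i] for i in range(3)]
        if k=='plateR': m&=((H<8)|(H>172))&(S>130)
        elif k=='plateB': m&=(abs(H.astype(int)-110)<14)&(S>110)
        elif k=='fine': m&=(abs(H.astype(int)-20)<10)&(S>90)
        elif k.startswith('black'): m&=(V<75)
        m&=W[...,2]>.005
        X=W[m]; 
        if len(X)<10: print(n,k,len(X));continue
        mid,an,L,w,h=pca(X);print(n,k,len(X),mid.round(3),round(an,1),'L',L.round(3),'w',w.round(3),'h',h.round(3))
p=cv2.imread('pics/scene0.png');q=cv2.imread('pics/side0.png')
a=cv2.resize(p[130:270,90:350],(780,420),interpolation=2);b=cv2.resize(q[180:290,210:350],(229,180))
cv2.imwrite('pics/crop1.png',a)
E
```

```text
scene blackA 604 [0.348 0.351] -155.0 L 0.195 w 0.048 h 0.042
scene blackB 449 [0.622 0.119] 85.6 L 0.136 w 0.028 h 0.029
scene fine 365 [0.469 0.11 ] 79.2 L 0.135 w 0.034 h 0.03
scene pin 418 [0.547 0.344] 106.5 L 0.14 w 0.037 h 0.03
scene plateR 416 [ 0.496 -0.14 ] 67.6 L 0.088 w 0.069 h 0.041
scene plateB 194 [ 0.597 -0.181] 51.8 L 0.081 w 0.076 h 0.041
side blackA 605 [0.346 0.347] -156.3 L 0.194 w 0.048 h 0.045
side blackB 250 [0.617 0.118] 87.5 L 0.139 w 0.031 h 0.03
side fine 304 [0.467 0.111] 80.3 L 0.142 w 0.031 h 0.033
side plateR 727 [ 0.495 -0.14 ] 67.6 L 0.089 w 0.069 h 0.041
side plateB 654 [ 0.596 -0.184] 66.5 L 0.083 w 0.068 h 0.042
```

View pics/crop1.png

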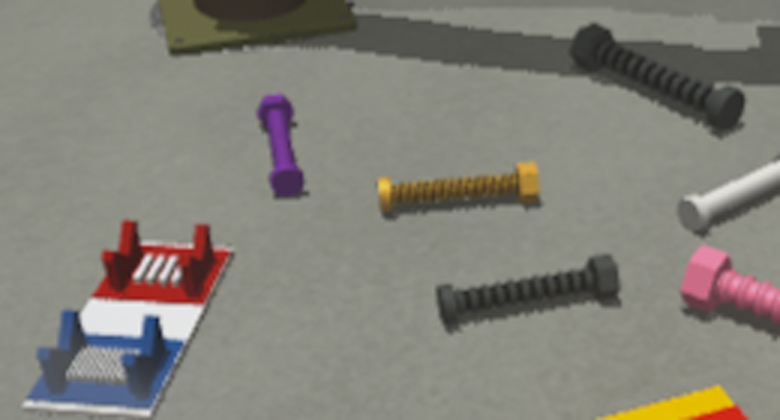

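Candidates: black A (309,155) is 195 mm long, and black B (266,227) is 136 mm. B is the coarse screw, since it is the smaller and matches the stated length. The fine screw is the brass one at (243,193), with a visible fine thread and 136 mm long. The notches measure 110 mm apart at about 67° yaw, as they should. I'm heading above the fine screw.

```bash
python3 -m jog '[-38.2,-33.2,0,0,0,-38.2,-33.2,0,0,0,-38.2,-33.2,0,0,0,-38.2,-33.2,0,0,0,-38.2,-33.2,0,0,0]'; python3 -m jog '[-38.2,-33.2,0,0,0,-38.2,-33.2,0,0,0,-38.2,-33.2,0,0,0,-38.2,-33.2,0,0,0,-38.2,-33.2,0,0,0]'; python3 -m jog '[0,0,0,0.18,0,0,0,0,0.18,0,0,0,0,0.18,0,0,0,0,0.18,0,0,0,0,0.18,0]'; python3 -m jog '[0,0,0,0.18,0,0,0,0,0.18,0,0,0,0,0.06,0,0,0,0,0,0]'
```

```text
time_s: 0.78
eef_pos: [0.3634, 0.3383, 0.2386]
orientation: [-3.142, 0.0, 2.718]
ft_force: [0.9, 0.2, 0.5]
grip_width: 0.088
finger_force: 0.0
time_s: 1.4
eef_pos: [0.4692, 0.1085, 0.2387]
orientation: [3.141, -0.0, 2.718]
ft_force: [0.6, 0.0, -0.7]
grip_width: 0.0884
finger_force: 0.0
time_s: 2.02
eef_pos: [0.4685, 0.11, 0.2386]
orientation: [-3.141, -0.0, 1.812]
ft_force: [0.0, 0.8, 0.2]
grip_width: 0.0876
finger_force: 0.0
time_s: 2.52
eef_pos: [0.4685, 0.1101, 0.2386]
orientation: [-3.141, 0.0, 1.399]
ft_force: [0.7, -0.3, 0.8]
grip_width: 0.0878
finger_force: 0.0
```

Excellent tracking. One wrist look from close by.

```bash
cat > look.py <<'E'
import sys
from h import *
o=env.observe();c=calibration('wrist');T=np.array(c['world_from_camera']);p,d=read_camera('wrist')
cv2.imwrite(f'pics/{sys.argv[1]}.png',p[:,:,::-1])
W=grid('wrist',d,T,c);hsv=cv2.cvtColor(p,cv2.COLOR_RGB2HSV).astype(int);H,S,V=hsv[...,0],hsv[...,1],hsv[...,2]
ms={'fine':(abs(H-20)<10)&(S>90),'black':V<75,'red':((H<8)|(H>172))&(S>130),'blue':(abs(H-110)<14)&(S>110)}
for k,m in ms.items():
    lo=.025 if k in('red','blue') else .006
    m=m&(d>0)&(W[...,2]>lo)&(W[...,2]<.06)
    n,l,st,ce=cv2.connectedComponentsWithStats(m.astype(np.uint8))
    if k in('red','blue'):
        mm=np.isin(l,[i for i in range(1,n) if st[i,4]>40]); 
        if mm.sum()>100: print(k,mm.sum(),[np.round(x,4) for x in pca(W[mm])])
        continue
    for i in range(1,n):
        if st[i,4]>300: print(k,st[i,4],ce[i].round(),[np.round(x,4) for x in pca(W[l==i])])
E
python3 look.py w1
```

```text
fine 1440 [484. 126.] [array([0.8016, 0.1293]), np.float64(91.4925), np.float64(0.1197), np.float64(0.0287), np.float64(0.0522)]
fine 428 [509. 118.] [array([0.8455, 0.1311]), np.float64(88.819), np.float64(0.1195), np.float64(0.0209), np.float64(0.0517)]
fine 369 [468. 125.] [array([0.7896, 0.1292]), np.float64(91.7458), np.float64(0.1193), np.float64(0.0048), np.float64(0.0191)]
fine 1712 [256. 168.] [array([0.4659, 0.1101]), np.float64(79.7555), np.float64(0.1359), np.float64(0.0333), np.float64(0.0319)]
black 1533 [111.  31.] [array([0.3147, 0.3408]), np.float64(-152.6973), np.float64(0.1319), np.float64(0.0485), np.float64(0.0434)]
black 1286 [368. 146.] [array([0.6134, 0.1212]), np.float64(88.1937), np.float64(0.1355), np.float64(0.0275), np.float64(0.031)]
black 404 [485. 223.] [array([ 0.8425, -0.0355]), np.float64(-173.1716), np.float64(0.1278), np.float64(0.0134), np.float64(0.0296)]
black 457 [ 27. 227.] [array([0.038 , 0.0828]), np.float64(-174.633), np.float64(0.1307), np.float64(0.0415), np.float64(0.0148)]
red 1484 [array([ 0.7184, -0.0289]), np.float64(-140.2698), np.float64(0.4615), np.float64(0.2192), np.float64(0.0525)]
blue 152 [array([ 0.6046, -0.1576]), np.float64(153.1399), np.float64(0.0445), np.float64(0.0117), np.float64(0.0417)]
```

View pics/w1.png

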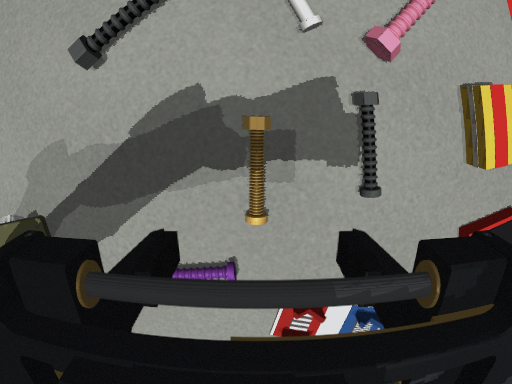

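The wrist view shows the fine screw at (256,168) with its head towards +y and the coarse one at (368,146). The fine origin is about (0.4665, 0.107). Descending and gripping.

```bash
python3 -m jog '[-3.3,-1.5,50,0,0,0,0,50,0,0,0,0,50,0,0,0,0,50,0,0,0,0,20,0,0]'; python3 -m jog '[0,0,12,0,0,0,0,0,0,0.6,0,0,0,0,1,0,0,0,0,1,0,0,0,0,1]'; python3 -m jog '[0,0,0,0,1,0,0,0,0,1,0,0,-40,0,1,0,0,-50,0,1,0,0,0,0,1]'
```

```text
time_s: 3.2
eef_pos: [0.4655, 0.1069, 0.0161]
orientation: [-3.138, 0.001, 1.399]
ft_force: [-0.3, 0.7, -0.1]
grip_width: 0.0876
finger_force: 0.0
time_s: 3.82
eef_pos: [0.467, 0.1072, 0.0073]
orientation: [3.141, -0.001, 1.398]
ft_force: [0.5, -0.2, 0.2]
grip_width: 0.0504
finger_force: 0.0
time_s: 4.45
eef_pos: [0.4684, 0.1074, 0.0994]
orientation: [3.136, -0.002, 1.398]
ft_force: [0.3, 0.4, 0.1]
grip_width: 0.001
finger_force: 0.0
```

I lifted before the fingers had closed (about 0.1 m/s). I'll open and look again.

```bash
python3 -m jog '[0,0,-50,0,0,0,0,-50,0,0,0,0,0,0,0,0,0,0,0,0,0,0,0,0,0]'; python3 look.py w2 | grep -E "fine|black 1"
```

```text
time_s: 5.08
eef_pos: [0.4656, 0.1068, 0.1951]
orientation: [-3.138, 0.002, 1.398]
ft_force: [0.5, 0.9, -0.4]
grip_width: 0.0486
finger_force: 0.0
fine 1281 [504. 123.] [array([0.7992, 0.1295]), np.float64(90.0469), np.float64(0.1207), np.float64(0.0263), np.float64(0.0519)]
fine 473 [488. 125.] [array([0.7895, 0.1289]), np.float64(91.7091), np.float64(0.1198), np.float64(0.0044), np.float64(0.0201)]
fine 2237 [259. 170.] [array([0.4663, 0.1099]), np.float64(79.5904), np.float64(0.1357), np.float64(0.0338), np.float64(0.0318)]
black 1391 [88. 28.] [array([0.3011, 0.3348]), np.float64(-150.741), np.float64(0.1033), np.float64(0.0475), np.float64(0.0437)]
black 1404 [382. 145.] [array([0.6136, 0.1218]), np.float64(88.3584), np.float64(0.1342), np.float64(0.0278), np.float64(0.0312)]
```

The screw has not moved. Descending again, this time waiting for the fingers.

```bash
python3 -m jog '[0,0,0,0,0,0,0,50,0,0,0,0,50,0,0,0,0,50,0,0.3,0,0,30,0,0.3]'; python3 -m jog '[0,0,9,0,0.4,0,0,0,0,1,0,0,0,0,1,0,0,0,0,1,0,0,0,0,1]';python3 -m jog '[0,0,0,0,1,0,0,0,0,1,0,0,0,0,1,0,0,0,0,1]'
```

```text
time_s: 5.75
eef_pos: [0.4656, 0.1068, 0.0141]
orientation: [-3.139, 0.001, 1.398]
ft_force: [-0.1, 0.1, 0.2]
grip_width: 0.0671
finger_force: 0.0
time_s: 6.38
eef_pos: [0.4668, 0.1072, 0.0085]
orientation: [3.141, -0.001, 1.398]
ft_force: [-0.7, -0.1, 5.4]
grip_width: 0.0194
finger_force: 30.0
time_s: 6.88
eef_pos: [0.4668, 0.1072, 0.0085]
orientation: [3.141, -0.001, 1.398]
ft_force: [-1.1, -0.3, 6.6]
grip_width: 0.019
finger_force: 30.0
```

```bash
python3 -m jog '[0,0,-30,0,1,0,0,-40,0,1,0,0,-40,0,1,-30,20,0,0,1,-40,27,0,0,1]'; python3 -m jog '[-45,30,0,0,1,-45,30,0,0,1,-45,30,0,0,1,-40,27,0,0,1,-18.4,13.7,0,0,1]'; python3 -m jog '[0,0,0,0.115,1,0,0,0,0.114,1,0,0,0,0,1]'
python3 - <<'E'
from h import *
for n in ['scene','side']:
    z=np.load(n+'0.npz');W=grid(n,z['d'],z['T'],calibration(n));hsv=cv2.cvtColor(z['p'],cv2.COLOR_RGB2HSV).astype(int);H,S=hsv[...,0],hsv[...,1]
    for k,m in dict(red=((H<8)|(H>172))&(S>120),blue=(abs(H-110)<14)&(S>100)).items():
        m=m&(z['d']>0)&(W[...,2]>.012)&(W[...,2]<.05)&(abs(W[...,0]-.55)<.13)&(abs(W[...,1]+.16)<.1)
        X=W[m];a=np.array([.391,.921]);b=np.array([.921,-.391]);t=X[:,:2]@a;s=X[:,:2]@b
        mt,ms=(t.max()+t.min())/2,(s.max()+s.min())/2
        print(n,k,len(X),np.round(a*mt+b*ms,4),np.ptp(t).round(3),np.ptp(s).round(3))
E
python3 look.py w3
```

```text
time_s: 7.5
eef_pos: [0.501, 0.0308, 0.1183]
orientation: [3.141, -0.001, 1.402]
ft_force: [1.7, -0.4, -2.9]
grip_width: 0.019
finger_force: 30.0
time_s: 8.12
eef_pos: [0.5961, -0.1873, 0.1173]
orientation: [3.142, 0.002, 1.394]
ft_force: [0.1, 0.7, -3.3]
grip_width: 0.0189
finger_force: 30.0
time_s: 8.5
eef_pos: [0.5956, -0.1828, 0.1172]
orientation: [-3.14, 0.001, 1.17]
ft_force: [-0.8, 0.3, -3.1]
grip_width: 0.019
finger_force: 30.0
scene red 256 [ 0.4986 -0.1413] 0.07 0.05
scene blue 119 [ 0.5996 -0.1857] 0.067 0.048
side red 378 [ 0.4962 -0.1404] 0.073 0.049
side blue 374 [ 0.5958 -0.186 ] 0.07 0.048
black 9425 [480.  90.] [array([ 0.8413, -0.2001]), np.float64(85.543), np.float64(0.2529), np.float64(0.1232), np.float64(0.045)]
black 338 [ 32. 130.] [array([ 0.4075, -0.028 ]), np.float64(81.9725), np.float64(0.0293), np.float64(0.0104), np.float64(0.0292)]
black 485 [143. 224.] [array([ 0.4834, -0.1661]), np.float64(153.3207), np.float64(0.047), np.float64(0.0087), np.float64(0.04)]
red 3473 [array([ 0.6806, -0.1776]), np.float64(171.0664), np.float64(0.4434), np.float64(0.2582), np.float64(0.0431)]
blue 393 [array([ 0.607 , -0.1589]), np.float64(155.6735), np.float64(0.0514), np.float64(0.0094), np.float64(0.0424)]
```

View pics/w3.png

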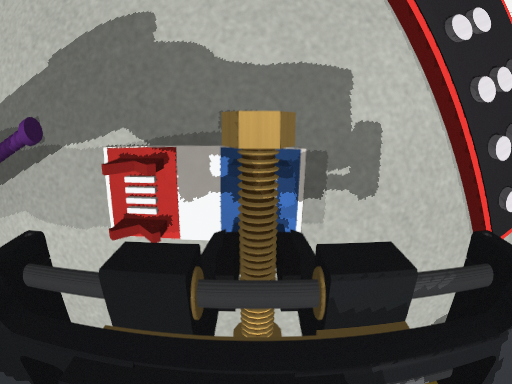

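The wrist view shows the fine screw held over the blue notch (258,190), with the red notch at (141,193) to the left. The three views agree on blue at (0.597,-0.186), red at (0.497,-0.141), yaw about 1.15. Lowering.

```bash
python3 -m jog '[-2.4,2,20,0.02,1,0,0,30,0,1,0,0,15,0,1,0,0,5,0,1,0,0,0,0,1]'; python3 -m jog '[0,0,5,0,1,0,0,5,0,1,0,0,4,0,1,0,0,2,0,1,0,0,0,0,1]'
```

```text
time_s: 9.18
eef_pos: [0.5974, -0.1861, 0.0476]
orientation: [3.141, -0.0, 1.149]
ft_force: [0.1, -0.2, -3.4]
grip_width: 0.0193
finger_force: 30.0
time_s: 9.8
eef_pos: [0.5972, -0.186, 0.0315]
orientation: [-3.141, -0.0, 1.149]
ft_force: [-0.1, 0.2, -2.4]
grip_width: 0.0189
finger_force: 30.0
```

```bash
python3 -m jog '[0,0,1,0,1,0,0,1,0,1,0,0,0,0,1]'; python3 -m jog '[0,0,0,0,0,0,0,0,0,0,0,0,0,0,0,0,0,0,0,0,0,0,-10,0,0]';  python3 -m jog '[0,0,-50,0,0,0,0,-50,0,0,0,0,-50,0,0,0,0,0,0,0]'; python3 look.py w4
```

```text
time_s: 10.18
eef_pos: [0.5973, -0.1861, 0.0311]
orientation: [3.141, -0.0, 1.149]
ft_force: [-2.6, 0.6, 6.0]
grip_width: 0.0189
finger_force: 30.0
time_s: 10.8
eef_pos: [0.5967, -0.1858, 0.0393]
orientation: [-3.14, 0.0, 1.149]
ft_force: [0.4, -0.0, -0.5]
grip_width: 0.0665
finger_force: 0.0
time_s: 11.3
eef_pos: [0.6001, -0.1871, 0.1947]
orientation: [3.132, -0.001, 1.148]
ft_force: [0.5, 0.6, -0.2]
grip_width: 0.088
finger_force: 0.0
fine 2496 [252. 176.] [array([ 0.5962, -0.1829]), np.float64(65.4355), np.float64(0.1357), np.float64(0.0326), np.float64(0.0538)]
black 1866 [400. 102.] [array([ 0.7945, -0.187 ]), np.float64(95.7653), np.float64(0.299), np.float64(0.0033), np.float64(0.03)]
black 11913 [442.  90.] [array([ 0.8589, -0.1815]), np.float64(97.4307), np.float64(0.2849), np.float64(0.1232), np.float64(0.0442)]
black 892 [ 31. 152.] [array([ 0.3437, -0.0233]), np.float64(175.4071), np.float64(0.1372), np.float64(0.0339), np.float64(0.0323)]
black 1109 [251. 154.] [array([ 0.6056, -0.1612]), np.float64(159.4012), np.float64(0.0698), np.float64(0.0406), np.float64(0.0452)]
red 3314 [array([ 0.7179, -0.166 ]), np.float64(165.19), np.float64(0.5049), np.float64(0.2818), np.float64(0.0436)]
blue 624 [array([ 0.5948, -0.1858]), np.float64(65.4933), np.float64(0.0686), np.float64(0.0509), np.float64(0.0427)]
```

View pics/w4.png

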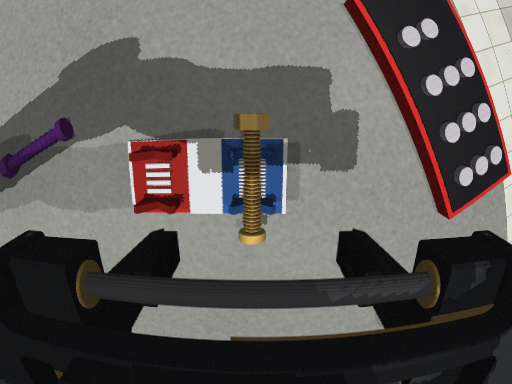

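The view shows the brass screw centred in the blue notch (252,176), measured within about 1 mm and at the seated height. Now on to the coarse screw.

```bash
python3 -m jog '[47.4,-17.7,0,0,0,47.4,-17.7,0,0,0,47.4,-17.7,0,0,0,47.4,-17.7,0,0,0,47.4,-17.7,0,0,0]'; python3 -m jog '[47.4,-17.7,0,0,0,0,0,0,-0.187,0,0,0,0,-0.187,0,0,0,0,0,0,0,0,0,0,0]'; python3 look.py w5
```

```text
time_s: 11.98
eef_pos: [0.6124, 0.068, 0.1882]
orientation: [-3.139, 0.002, 1.149]
ft_force: [0.6, -0.8, -0.2]
grip_width: 0.0879
finger_force: 0.0
time_s: 12.6
eef_pos: [0.6163, 0.1166, 0.1889]
orientation: [-3.14, 0.0, 1.519]
ft_force: [0.1, -0.1, -0.2]
grip_width: 0.0884
finger_force: 0.0
fine 434 [403. 160.] [array([0.7896, 0.1289]), np.float64(91.7896), np.float64(0.1186), np.float64(0.0031), np.float64(0.0196)]
fine 2416 [422. 164.] [array([0.8013, 0.1294]), np.float64(91.6732), np.float64(0.1199), np.float64(0.0262), np.float64(0.0522)]
fine 1218 [460. 164.] [array([0.8491, 0.1307]), np.float64(91.6969), np.float64(0.1199), np.float64(0.0221), np.float64(0.0525)]
black 1411 [27. 31.] [array([0.3221, 0.3437]), np.float64(-153.6359), np.float64(0.1452), np.float64(0.0472), np.float64(0.0366)]
black 2193 [259. 167.] [array([0.617 , 0.1208]), np.float64(86.5722), np.float64(0.1357), np.float64(0.0352), np.float64(0.0322)]
red 2124 [array([0.8247, 0.1299]), np.float64(91.7244), np.float64(0.1211), np.float64(0.0311), np.float64(0.0525)]
```

View pics/w5.png

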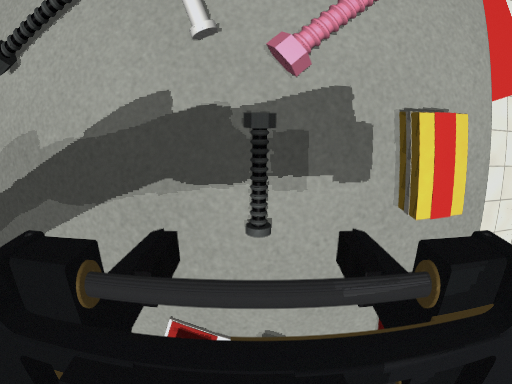

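The coarse screw is centred in view at (259,170), head at +y, 136 mm long. Descending.

```bash
python3 -m jog '[1,0.7,50,0,0,0,0,50,0,0,0,0,50,0,0.3,0,0,22,0,0.3,0,0,8,0,0.4]'; python3 -m jog '[0,0,0,0,1,0,0,0,0,1,0,0,0,0,1,0,0,0,0,1,0,0,0,0,1]'
```

```text
time_s: 13.28
eef_pos: [0.6174, 0.1178, 0.009]
orientation: [-3.141, 0.0, 1.522]
ft_force: [0.3, 0.2, 0.6]
grip_width: 0.0604
finger_force: 0.0
time_s: 13.9
eef_pos: [0.6177, 0.118, 0.0104]
orientation: [3.141, -0.0, 1.523]
ft_force: [-2.1, -0.7, 4.9]
grip_width: 0.0194
finger_force: 30.0
```

```bash
python3 -m jog '[0,0,0,0,1,0,0,0,0,1,0,0,0,0,1]'
```

```text
time_s: 14.28
eef_pos: [0.6177, 0.118, 0.0104]
orientation: [3.141, -0.0, 1.523]
ft_force: [-0.9, -0.5, 6.4]
grip_width: 0.0189
finger_force: 30.0
```

```bash
python3 -m jog '[0,0,-30,0,1,0,0,-40,0,1,0,0,-40,0,1,-30,-12.4,0,0,1,-44,-18.2,0,0,1]'; python3 -m jog '[-48,-19.8,0,0,1,-48,-19.8,0,0,1,-48,-19.8,0,0,1,-30,-12.4,0,0,1,-16.5,-6.8,0,0,1]'; python3 -m jog '[0,0,0,0.187,1,0,0,0,0.187,1,0,0,0,0,1,0,0,0,0,1]';python3 look.py w6
```

```text
time_s: 14.9
eef_pos: [0.5835, 0.0465, 0.1197]
orientation: [3.14, -0.001, 1.526]
ft_force: [0.0, -1.9, -4.0]
grip_width: 0.019
finger_force: 30.0
time_s: 15.52
eef_pos: [0.4945, -0.143, 0.1193]
orientation: [-3.14, 0.001, 1.52]
ft_force: [-0.2, 0.2, -2.7]
grip_width: 0.0191
finger_force: 30.0
time_s: 16.02
eef_pos: [0.4961, -0.1403, 0.1195]
orientation: [-3.141, -0.0, 1.153]
ft_force: [-0.5, 0.3, -4.2]
grip_width: 0.0191
finger_force: 30.0
fine 2372 [385. 182.] [array([ 0.6058, -0.1696]), np.float64(69.7763), np.float64(0.1066), np.float64(0.0351), np.float64(0.0513)]
black 805 [503.  20.] [array([ 0.7999, -0.0746]), np.float64(71.7357), np.float64(0.0718), np.float64(0.0448), np.float64(0.0338)]
black 546 [ 45. 169.] [array([ 0.3238, -0.0229]), np.float64(173.0255), np.float64(0.0969), np.float64(0.0344), np.float64(0.0306)]
red 1138 [array([ 0.6283, -0.1101]), np.float64(-171.8023), np.float64(0.3422), np.float64(0.094), np.float64(0.0435)]
blue 799 [array([ 0.5944, -0.1856]), np.float64(65.02), np.float64(0.0685), np.float64(0.0512), np.float64(0.0428)]
```

View pics/w6.png

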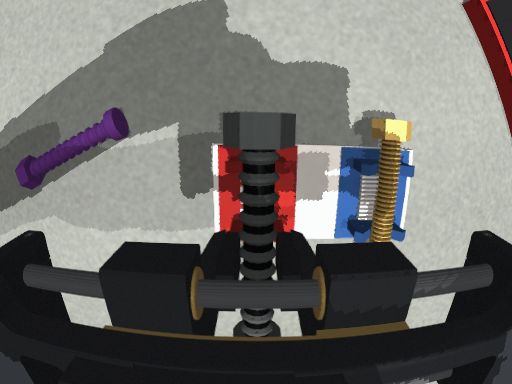

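The black screw sits over the red notch (258,190), well aligned, and the brass one is undisturbed. Lowering.

```bash
python3 -m jog '[-0.5,0,25,0,1,0,0,30,0,1,0,0,15,0,1,0,0,5,0,1,0,0,4,0,1]'; python3 -m jog '[0,0,4,0,1,0,0,2,0,1,0,0,1.5,0,1,0,0,1,0,1,0,0,0,0,1]'
```

```text
time_s: 16.7
eef_pos: [0.4962, -0.1417, 0.041]
orientation: [3.141, -0.0, 1.149]
ft_force: [0.2, -0.1, -3.6]
grip_width: 0.019
finger_force: 30.0
time_s: 17.32
eef_pos: [0.4956, -0.1414, 0.0323]
orientation: [-3.142, -0.0, 1.149]
ft_force: [-0.7, 0.2, -1.5]
grip_width: 0.0192
finger_force: 30.0
```

```bash
python3 -m jog '[0,0,1,0,1,0,0,0,0,1]'; python3 -m jog '[0,0,0,0,0,0,0,0,0,0,0,0,0,0,0,0,0,0,0,0,0,0,-10,0,0]';  python3 -m jog '[0,0,-50,0,0,0,0,-50,0,0,0,0,-50,0,0,0,0,0,0,0,0,0,0,0,0]'; python3 look.py w7
```

```text
time_s: 17.58
eef_pos: [0.4956, -0.1415, 0.0319]
orientation: [3.141, -0.0, 1.149]
ft_force: [-1.4, 1.3, 5.7]
grip_width: 0.0189
finger_force: 30.0
time_s: 18.2
eef_pos: [0.4952, -0.1414, 0.041]
orientation: [-3.14, 0.0, 1.149]
ft_force: [0.3, -1.1, 0.1]
grip_width: 0.0669
finger_force: 0.0
time_s: 18.82
eef_pos: [0.4952, -0.1413, 0.1913]
orientation: [-3.141, -0.0, 1.149]
ft_force: [-1.4, 0.2, -0.5]
grip_width: 0.088
finger_force: 0.0
fine 2010 [359. 168.] [array([ 0.5993, -0.1797]), np.float64(66.4478), np.float64(0.1282), np.float64(0.0359), np.float64(0.0538)]
black 5113 [491.  68.] [array([ 0.8265, -0.1775]), np.float64(80.4231), np.float64(0.2981), np.float64(0.1217), np.float64(0.0439)]
black 2101 [474. 109.] [array([ 0.7946, -0.186 ]), np.float64(95.7567), np.float64(0.2984), np.float64(0.0049), np.float64(0.0311)]
black 2934 [258. 171.] [array([ 0.4956, -0.1386]), np.float64(65.3923), np.float64(0.1347), np.float64(0.0526), np.float64(0.0532)]
black 713 [353. 152.] [array([ 0.6054, -0.1559]), np.float64(-142.0757), np.float64(0.0471), np.float64(0.0451), np.float64(0.0471)]
black 718 [ 73. 156.] [array([ 0.3138, -0.023 ]), np.float64(168.897), np.float64(0.082), np.float64(0.0333), np.float64(0.0321)]
red 2324 [array([ 0.6836, -0.1771]), np.float64(177.5374), np.float64(0.4509), np.float64(0.3043), np.float64(0.043)]
blue 509 [array([ 0.5948, -0.1858]), np.float64(63.9365), np.float64(0.0689), np.float64(0.0522), np.float64(0.0427)]
```

View pics/w7.png

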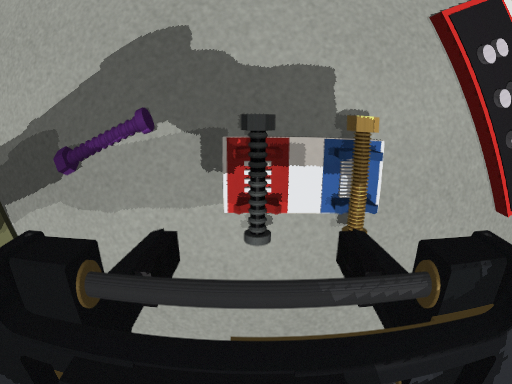

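The black screw is in the red notch (258,175) and the brass one in the blue (358,170). Both are centred and seated (top about 0.053 m for each), and the gripper is clear.

```bash
python3 -c "
from plant import env
print(env.finish_job())"
```

```text
the job is handed in; nothing more can be done
None
```

The coarse black screw lies in the red notch and the fine brass screw in the blue notch; the last wrist view showed both centred and seated, and I handed the job in with the gripper open and clear at about 19 s (no verdict returned).

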